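Lift the hot casserole lid onto the trivet with the lid lifter

TASK

The casserole's lid is hot: turn the black quarter-turn latch knob to its open stop so that its tongue no longer holds the lid, take the lid lifter from its rack, hook it under the loop and carry the lid, level and without jerks, to the middle of the cork trivet, setting it down gently. Then unhook the lifter and hang it back on its rack. Never touch the lid with the gripper, and leave the other things on the worktop where they stand.

Things in the scene. Friction and masses are not known exactly. Their poses are not given: they have to be found in the camera images.
- casserole: Round blue enamelled pot, fixed to the worktop. Origin: centre of its underside. Outer radius 79 mm, rim 70 mm high; side handles reach 103 mm out along its +y and -y. A steel lug on its -x side carries the latch, whose vertical axis stands 100 mm from the pot's centre. (The room's back wall rises at about x = 0.72 m, behind all the things.)
- latch (a joint): Quarter-turn cam latch, rad. At 0 its tongue points to the pot's centre, over the lid's edge; starts at 0 to 0.2. Turns counter-clockwise seen from above to a stop at 1.57; above 1.2 the lid is free. Light friction (0.05 N m); stays where left. The tongue lies 76 to 82 mm above the worktop and reaches 38 mm from the axis.
- latch_grip (a point): Centre of the latch's knob, on the latch axis, 97.5 mm above the worktop: a black upright bar 36 mm long, 12 mm thick, 26 mm high (top 110 mm above the worktop). Its x axis points along the bar and the tongue (towards the pot's centre at latch 0), z up.
- lid: Hot blue lid, loose, 0.4 to 0.65 kg, radius 80 mm, on the pot. Origin: on its axis at the flange's underside (70 mm above the worktop while on the pot). A skirt of radius 66 mm goes 8 mm further down, with 7 mm of play in the pot; it is what stands on the trivet. Flange 5 mm thick at the edge; low dome, 14 mm above the origin in the middle; z up.
- lid_loop (a point): Middle of the underside of the lid's steel loop handle, 52 mm above the lid's origin. The loop's bar, 7 mm thick, is straight along the lid's y for 60 mm; its legs stand 37 to 40 mm out on either side. x points through the loop's opening, which is alike from both sides.
- lifter: Lid lifter, loose, 0.14 kg, upright in the rack at the start. Origin: centre of its wooden handle, 36 mm (x) by 22 mm (y) by 60 mm (z); z up. Below it a steel flange 40 x 44 x 6 mm, underside 36 mm below the origin, by which it hangs; then a 10 mm shank; then a cross bar (underside 71 mm below the origin) that carries two hooks.
- lifter_hook (a point): Middle between the saddles of the lifter's two J hooks, 109 mm straight below its origin, where the loop's bar comes to lie. Axes as the lifter. The hooks (6 mm rod, at y = -13 and +13 mm) open towards +x: back 16 mm behind (-x), upturned tips ending 21 mm ahead, tips' top 98 mm and underside 115 mm below the lifter's origin.
- rack: Wooden lifter rack, fixed. Origin: centre of the underside below the hanging lifter. Base 90 x 80 x 8 mm (x -40 to 50 mm), post at x 34 to 46 mm, 110 mm high. Two level 8 mm steel prongs (y = -13 and +13 mm, 18 mm free between) run from the post towards -x, to x = -38 mm.
- rack_seat (a point): Where the lifter's flange rests: at the height of the prongs' top, 100 mm above the rack's origin; axes as the rack. The prongs' ends (x -32 to -40 mm) turn up 6 mm. The lifter hangs with its origin 36 mm above this point, its shank between the prongs, hooks opening to +x. The hooks do not pass the gap: lift 10 to 16 mm, then move 60 mm along the rack's -x; back the same way.
- trivet: Round cork trivet, fixed to the worktop, radius 86 mm, 12 mm thick. Origin: centre of its underside. The lid standing on it has its origin 20 mm above the trivet's.
- pepper_mill: Wooden pepper mill, 58 mm wide, 170 mm high, easily tipped. Origin: centre of its underside.
- salt_shaker: Salt shaker, 44 mm wide, 90 mm high. Origin: centre of its underside.
- spice_jar: Glass spice jar with red cap, 45 mm wide, 106 mm high. Origin: centre of its underside.
- tumbler: Clear drinking glass, 81 mm wide, 93 mm high. Origin: centre of its underside.
- mug: White mug, 77 x 109 mm with its handle, 98 mm high. Origin: centre of its underside.
- coffee_pod: Red coffee capsule, 37 mm wide, 28 mm high. Origin: centre of its underside.

How it is judged:
By the outcome, as a careful person would: the job done as asked, in the order asked, and still so for the second after the job is handed in, with the robot touching nothing.
It also fails if it takes over 72 s, if anything falls off the work surface, if the arm or the gripper's body presses on something with over 40 N, if the wrist force passes 120 N, or if a joint passes its speed limit or range.

ROBOT

A 6-joint arm with a two-finger parallel gripper is mounted at the origin on the work surface; the furniture and walls round the work are solid. World frame = base frame: x ahead of the robot, y to its left, z up, the work surface at z = 0. Lengths are in m, angles in rad, forces in N, time in s.
With the tool pointing down it reaches from about 0.225 to 0.875 m from the base axis. Payload 3.4 kg.
Tool frame: the origin (TCP) lies on the centre line of the jaws, within the pads' length; the fingertips stand 22 mm ahead of it and the grasp point (between the pads) lies 3 mm ahead of it; z points along the fingers, y is the line along which they close (so a half turn about z gives the same grasp; the last joint's range is limited). The gripper opens to 85 mm and grips with 20 to 120 N. Pads are 22 mm wide; open, the fingers measure 114 mm over their backs; the gripper's body (76 mm by 85 mm) begins 54 mm behind the grasp point. The pads swing forward as they close: fully open they stand 13 mm farther back than shut.
Start: joints at [-1.347, 0.276, 1.505, -0, 1.361, -0.121], TCP at [0.194, -0.541, 0.253] pointing down, gripper open.
Joint ranges: [-2.89, 2.89], [-0.75, 2.08], [0.22, 2.7], [-1.18, 4.32], [0.11, 2.71], [-2.7, 2.7]. Speed limits (rad/s): [2.57, 2.57, 3.14, 3.14, 3.14, 3.14].

INTERFACE

Orientations are given as a unit quaternion [w, x, y, z].
In Python, from rig import manip, imaging gives the robot as it stands (manip), with the cameras (imaging).
- The arm moves only by the shell command python3 steer.py 'ROWS' [OPENING] [FORCE]. ROWS is a JSON list of rows, 1 to 5 of them, each written [[dx, dy, dz], turn]: dx, dy, dz in m, then a turn about the tool's z in rad; each row shifts and turns the commanded pose from where the row before left it, along the tool's axes as they then stand; what a row does not reach is not made up. A row lasts 1/12 s, in which the tool goes at most 0.0417 m and 0.125 rad, less where a joint would pass 70% of its speed; a pose out of reach is approached as far as the arm can. OPENING is the finger opening in m, set as the command begins (- or left out keeps the last). The fingers move at their own pace and stop on an object; FORCE is the grip in N (left out, the last holds). Time passes only in rows, so rows that do not move let the fingers close. It prints the time, the measured TCP pose, the force, the opening and the grip force at its end. Input that does not fit is refused with a message, and nothing moves.
- manip.get_state(): the state, without advancing time (a new reading comes with each control period).
- imaging.get_image(name): name is "scene" or "top" or "wrist"; returns a dict with "img" (420x560x3 uint8, red, green, blue), "camera_matrix" (3x3 intrinsics, pixels), "T" (4x4, takes a point from camera to world coordinates); the wrist camera has in their place "hand_eye" (4x4, takes a point from camera to tool coordinates, whose origin is the TCP and whose axes are the flange's). Camera axes: x right, y down, z forward; pixel columns grow to the right and rows downward; lengths in m; the calibration is good to about 2 mm. A picture is of the moment at which its call begins: read the wrist's pose just before it. There is no depth.
- manip.sign_off(): hands the job in; it is judged then, once.
The state is a dict: "clock": time; "qpos": joint angles; "qd": joint speeds; "effort": joint torques, N m; "position": TCP position; "ee_rot": TCP orientation; "contact_force": force on the tool from outside, world axes, zero at the start; "moment": the same for the moment, N m; "width": finger opening in m; "gripper_force": force on a finger pad.
Only numpy, scipy, OpenCV 4.12 (cv2) and the standard library are available. Lean on these libraries where they do the work, as an engineer would, in place of code of your own. Each camera call takes 0.05 s, during which the arm holds its last target. There are 200 camera calls.

## Working session

There is one attempt and no reset: what is moved stays moved. The work goes in short steps, Python scripts to look and compute and a shell command to move; the robot and the scene stay as the last step left them, time stands still between calls to the robot, and variables do not carry over. Pictures are saved under pics/ and viewed, at most 15 in all, crops included, and the job is handed in when it is done.

```bash
ls; mkdir -p pics
python3 - <<'E'
from rig import manip, imaging
import cv2,numpy as np
s=manip.get_state();print({k:np.round(v,3) for k,v in s.items()})
for n in("scene","top"):
    d=imaging.get_image(n);cv2.imwrite(f"pics/{n}0.png",d["img"][...,::-1]);print(n,d["camera_matrix"],np.round(d["T"],3))
    np.savez(f"{n}0.npz",**d)
E
```

```text
pics
rig.py
steer.py
{'clock': np.float64(0.0), 'qpos': array([-1.347,  0.277,  1.506,  0.   ,  1.361, -0.121]), 'qd': array([-0.001, -0.   , -0.   ,  0.   ,  0.001,  0.   ]), 'effort': array([ 1.0000e-03, -4.1677e+01, -2.4580e+01, -0.0000e+00,  1.1000e-02,
        0.0000e+00]), 'position': array([ 0.194, -0.541,  0.252]), 'ee_rot': array([-0.001,  0.985,  0.172, -0.   ]), 'contact_force': array([ 0.317,  0.729, -0.084]), 'moment': array([-0.001, -0.042,  0.049]), 'gripper_force': np.float64(0.0), 'width': np.float64(0.085)}
scene [[426.7486608    0.         277.80266667]
 [  0.         426.7486608  210.29478416]
 [  0.           0.           1.        ]] [[-0.508 -0.487  0.71  -0.348]
 [-0.861  0.293 -0.415  0.492]
 [-0.006 -0.823 -0.569  0.837]
 [ 0.     0.     0.     1.   ]]
top [[503.27336146   0.         281.64998491]
 [  0.         503.27336146 214.27081377]
 [  0.           0.           1.        ]] [[-0.369 -0.895  0.25   0.143]
 [-0.929  0.354 -0.107  0.106]
 [ 0.007 -0.272 -0.962  1.702]
 [ 0.     0.     0.     1.   ]]
```

View pics/scene0.png

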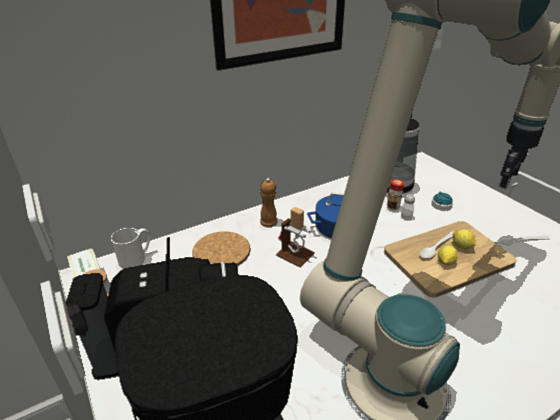

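View pics/top0.png

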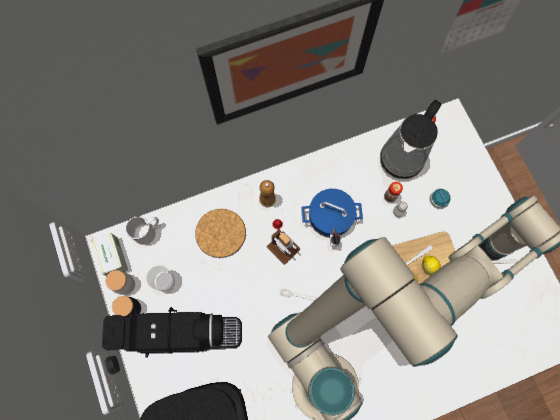

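The scene view shows the trivet at (221,250), mill (268,203), rack with lifter (295,240) and the pot partly hidden behind the arm (335,215). In the top view the pot is at (333,211), latch (336,240), rack (284,246), trivet (220,232), mill (267,192) and red pod (278,224). Next I measure these and enlarge the centre.

```bash
cat > h.py <<'E'
import numpy as np,cv2
from rig import manip, imaging
def ray(d,uv):
    K=d["camera_matrix"];T=d["T"]
    v=T[:3,:3]@np.linalg.solve(K,[uv[0],uv[1],1]);return T[:3,3],v
def cast(d,uv,z):
    o,v=ray(d,uv);return np.round(o+v*(z-o[2])/v[2],4)
def proj(d,p):
    T=d["T"];c=T[:3,:3].T@(np.asarray(p)-T[:3,3]);q=d["camera_matrix"]@c;return q[:2]/q[2]
def tri(d1,a,d2,b):
    o1,v1=ray(d1,a);o2,v2=ray(d2,b);A=0;B=0
    for o,v in((o1,v1),(o2,v2)):
        v=v/np.linalg.norm(v);M=np.eye(3)-np.outer(v,v);A=A+M;B=B+M@o
    return np.linalg.solve(A,B)
def rot(q):
    from scipy.spatial.transform import Rotation as R
    return R.from_quat([q[1],q[2],q[3],q[0]]).as_matrix()
def wrist():
    s=manip.get_state();d=imaging.get_image("wrist");T=np.eye(4);T[:3,:3]=rot(s["ee_rot"]);T[:3,3]=s["position"]
    d["T"]=T@d["hand_eye"];return s,d
E
python3 - <<'E'
from h import *
d=dict(np.load("top0.npz"));im=d["img"];hsv=cv2.cvtColor(im,cv2.COLOR_RGB2HSV)
def blob(lo,hi,win):
    m=cv2.inRange(hsv,lo,hi);k=np.zeros_like(m);x0,y0,x1,y1=win;k[y0:y1,x0:x1]=m[y0:y1,x0:x1]
    cs,_=cv2.findContours(k,cv2.RETR_EXTERNAL,cv2.CHAIN_APPROX_NONE);c=max(cs,key=cv2.contourArea);return c
c=blob((5,60,60),(25,255,255),(185,200,255,265));w=np.array([cast(d,p[0],.012)[:2] for p in c],np.float32)
print("trivet",cv2.minEnclosingCircle(w),len(c))
c=blob((100,100,40),(125,255,255),(295,180,370,245))
e=cv2.minEnclosingCircle(np.array([cast(d,p[0],.072)[:2] for p in c],np.float32));print("potall",e)
h=cv2.convexHull(c)
print("pix ellipse",cv2.fitEllipse(c))
crop=im[165:275,185:385];cv2.imwrite("pics/crop1.png",cv2.resize(crop,(800,440),interpolation=cv2.INTER_CUBIC)[...,::-1])
E
```

```text
trivet ((0.5995240211486816, 0.13963595032691956), 0.08705443888902664) 139
potall ((0.5099707245826721, -0.23468753695487976), 0.10231129080057144)
pix ellipse ((331.6230163574219, 211.46566772460938), (43.20240020751953, 56.39299392700195), 83.88687133789062)
```

View pics/crop1.png

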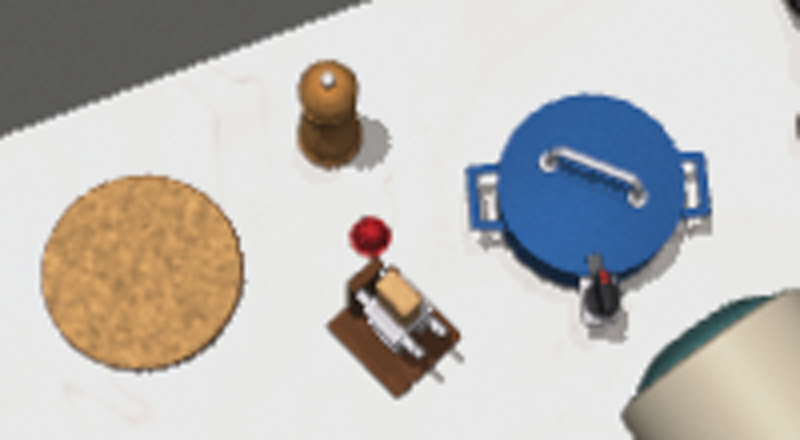

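The crop shows the trivet, pod at (370,235), rack with its post at upper left and prongs running to lower right, the tan handle at (400,293), the loop from (548,158) to (640,195), and the knob at (602,295).

Run:
```python
from h import *
d=dict(np.load("top0.npz"))
f=lambda u,v,z:cast(d,(185+u/4-.4,165+v/4-.4),z)
print("loop",f(548,155,.129),f(640,192,.129));print("knob",f(602,290,.11));print("lid",f(590,186,.075))
print("handle top",f(400,288,.166));print("rack base corners",[f(*p,.008) for p in((328,325),(400,396),(462,337))])
print("pod",f(370,235,.02),"mill",f(330,150,.02))
print("handles",f(485,197,.06),f(693,185,.06))
s,w=wrist();print(np.round(w["hand_eye"],3),w["camera_matrix"])
```

```text
loop [ 0.5379 -0.2037  0.129 ] [ 0.4814 -0.2611  0.129 ]
knob [ 0.4209 -0.2036  0.11  ]
lid [ 0.5133 -0.2366  0.075 ]
handle top [ 0.4708 -0.0462  0.166 ]
rack base corners [array([0.4971, 0.0078, 0.008 ]), array([ 0.417 , -0.0269,  0.008 ]), array([ 0.445 , -0.0953,  0.008 ])]
pod [ 0.5552 -0.054   0.02  ] mill [ 0.6395 -0.0497  0.02  ]
handles [ 0.5405 -0.1531  0.06  ] [ 0.4853 -0.3216  0.06  ]
[[ 0.    -0.954 -0.3    0.075]
 [ 1.     0.     0.001  0.001]
 [-0.001 -0.3    0.954 -0.121]
 [ 0.     0.     0.     1.   ]] [[291.00285647   0.         279.6779629 ]
 [  0.         291.00285647 209.8945347 ]
 [  0.           0.           1.        ]]
```

```bash
cat >> h.py <<'E'
def to(x,y,z,psi=None):
    """print offset to target in tool axes (before turning) and the turn"""
    s=manip.get_state();R=rot(s["ee_rot"]);p=s["position"];cur=np.arctan2(R[1,0],R[0,0])
    t=R.T@(np.array([x,y,z])-p);turn=0 if psi is None else -(np.mod(psi-cur+np.pi,2*np.pi)-np.pi)
    print("pos",np.round(p,4),"psi",round(cur,3),"-> tool d",np.round(t,4),"turn",round(turn,3),"| t",round(float(s["clock"]),2),"q6",round(float(s["qpos"][5]),2))
E
python3 steer.py '[[[0.015, -0.013, -0.002], 0], [[0.03, -0.0256, -0.003], 0], [[0.03, -0.0256, -0.003], 0], [[0.03, -0.0256, -0.003], 0], [[0.03, -0.0256, -0.003], 0]]'
python3 steer.py '[[[0.03, -0.0256, -0.003], 0], [[0.03, -0.0256, -0.003], 0], [[0.03, -0.0256, -0.003], 0], [[0.03, -0.0256, -0.003], 0], [[0.03, -0.0256, -0.003], 0]]'
python3 -c "from h import *;to(.43,-.13,.28,-.25)"
```

```text
clock: 0.57
position: [0.283, -0.3843, 0.2672]
ee_rot: [-0.001, 0.985, 0.171, 0.0]
contact_force: [1.4, 0.5, 0.8]
width: 0.0856
gripper_force: 0.0
clock: 0.98
position: [0.3804, -0.2129, 0.2825]
ee_rot: [-0.0, 0.985, 0.171, 0.0]
contact_force: [0.4, -0.4, 0.0]
width: 0.0856
gripper_force: 0.0
pos [ 0.3804 -0.2129  0.2825] psi 0.345 -> tool d [ 0.0747 -0.0612  0.0026] turn 0.595 | t 0.98 q6 0.56
```

```bash
python3 steer.py '[[[0.03, -0.0256, 0], 0], [[0.03, -0.0256, 0], 0], [[0.014, -0.01, 0], 0], [[0, 0, 0], 0.12], [[0, 0, 0], 0.12]]'; python3 steer.py '[[[0, 0, 0], 0.12], [[0, 0, 0], 0.12], [[0, 0, 0], 0.12], [[0, 0, 0], 0], [[0, 0, 0], 0]]'
python3 - <<'E'
from h import *
s,d=wrist();np.savez("w1.npz",**d);to(.43,-.13,.28,-.25)
cv2.imwrite("pics/w1.png",cv2.resize(d["img"],(800,600),interpolation=cv2.INTER_CUBIC)[...,::-1])
E
```

```text
clock: 1.4
position: [0.4292, -0.1307, 0.2822]
ee_rot: [-0.0, 0.999, 0.051, -0.0]
contact_force: [0.6, -0.0, 0.1]
width: 0.0855
gripper_force: 0.0
clock: 1.82
position: [0.4288, -0.1324, 0.2822]
ee_rot: [-0.0, 0.992, -0.126, -0.0]
contact_force: [-1.0, 0.6, -0.1]
width: 0.0852
gripper_force: 0.0
pos [ 0.4289 -0.1326  0.2823] psi -0.252 -> tool d [ 0.0004 -0.0028  0.0023] turn -0.002 | t 1.87 q6 1.37
```

View pics/w1.png

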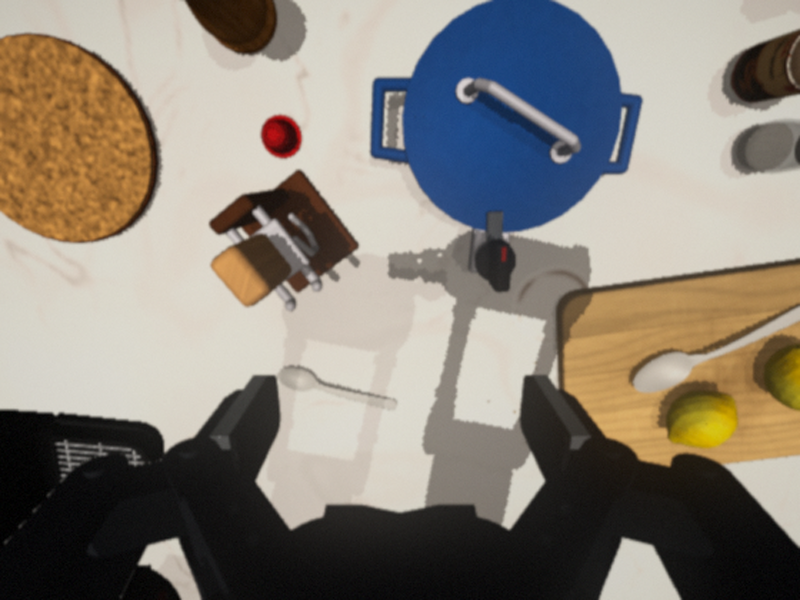

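The wrist view clearly shows the loop from (476,84) to (578,147), the tongue at (494,213) with the black knob around (496,264), the rack's prong ends at (290,303)/(352,261), the handle top at (240,278), and a clear path between them.

Run:
```python
from h import *
d=dict(np.load("w1.npz"));t=dict(np.load("top0.npz"));f=lambda u,v,z:cast(d,(u*.7,v*.7),z)
a,b=f(472,82,.129),f(578,146,.129);print("loop",a,b,(a+b)/2,np.arctan2(*(a-b)[1::-1]))
im=d["img"];g=cv2.cvtColor(im,cv2.COLOR_RGB2HSV);print()
m=cv2.inRange(g,(100,100,30),(125,255,255));m[165:]=0
cs,_=cv2.findContours(m,cv2.RETR_EXTERNAL,cv2.CHAIN_APPROX_NONE);c=max(cs,key=cv2.contourArea)[:,0]
w=np.array([cast(d,p,.075)[:2] for p in c]);o=np.array([.513,-.237])
for _ in range(5):
    q=w[abs(np.hypot(*(w-o).T)-.079)<.006];A=np.c_[2*q,np.ones(len(q))];s=np.linalg.lstsq(A,(q**2).sum(1),rcond=None)[0];o=s[:2]
print("lid c",o,np.sqrt(s[2]+o@o),len(q))
k=cv2.inRange(g,(0,0,0),(180,255,45));k[:160]=0;k[208:]=0;k[:,:325]=0;k[:,370:]=0
n,l,st,cen=cv2.connectedComponentsWithStats(k);i=1+np.argmax(st[1:,4]);ys,xs=np.where(l==i);print("knob",st[i],cen[i])
w=np.array([cast(d,p,.11)[:2] for p in zip(xs,ys)]);print(w.mean(0))
P,e,v=cv2.PCACompute2(w.astype(np.float32),None);print(e.T**.5,np.arctan2(v[0,1],v[0,0]))
print("tongue",f(487,211,.082),f(502,211,.082))
print("base corners",[f(*p,.008) for p in((301,170),(358,247),(292,291))])
print("prong ends top",f(291,304,.106),f(316,284,.106),"handles",f(390,118,.06),f(626,133,.06))
h=cv2.inRange(g,(8,90,120),(25,255,255));h[:, :145]=0;h[:,215:]=0;h[:160]=0;h[220:]=0
ys,xs=np.where(h>0);r=cv2.minAreaRect(np.c_[xs,ys].astype(np.int32));print("handle",r)
print([cast(d,p,.166)[:2] for p in cv2.boxPoints(r)])
cv2.imwrite("pics/c2.png",cv2.resize(im[110:235,140:370],(800,435),interpolation=cv2.INTER_CUBIC)[...,::-1])
```

```text
loop [ 0.5393 -0.2072  0.129 ] [ 0.4878 -0.2638  0.129 ] [ 0.51355 -0.2355   0.129  ] 0.8325417449024526

lid c [ 0.51332956 -0.24001479] 0.07854946406518686 356
knob [334 168  26  35 500] [347.024 183.53 ]
[ 0.4229012 -0.2043828]<stdin>:14: RuntimeWarning: invalid value encountered in sqrt
Traceback (most recent call last):
IndexError: index 1 is out of bounds for axis 1 with size 1
```

Run:
```python
from h import *
d=dict(np.load("w1.npz"));f=lambda u,v,z:cast(d,(u*.7,v*.7),z)
im=d["img"];g=cv2.cvtColor(im,cv2.COLOR_RGB2HSV)
print("tongue",f(487,211,.082),f(502,211,.082))
print("base corners",[f(*p,.008) for p in((301,170),(358,247),(292,291))])
print("prong ends top",f(291,304,.106),f(316,284,.106),"handles",f(390,118,.06),f(626,133,.06))
cv2.imwrite("pics/c2.png",cv2.resize(im[110:235,140:370],(800,435),interpolation=cv2.INTER_CUBIC)[...,::-1])
```

```text
tongue [ 0.4562 -0.21    0.082 ] [ 0.4533 -0.2211  0.082 ]
base corners [array([ 0.5236, -0.0664,  0.008 ]), array([ 0.443, -0.097,  0.008]), array([ 0.417 , -0.0214,  0.008 ])]
prong ends top [ 0.4287 -0.05    0.106 ] [ 0.4388 -0.073   0.106 ] handles [ 0.5399 -0.1554  0.06  ] [ 0.4844 -0.3287  0.06  ]
```

View pics/c2.png

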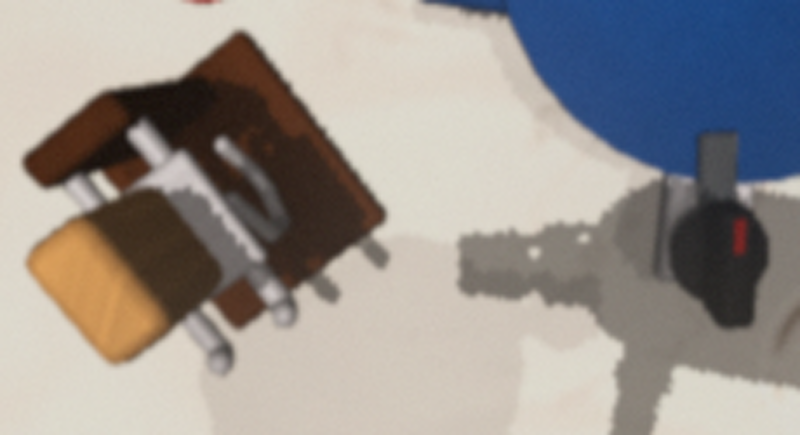

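The crop shows the disc under the knob at about (718,248), the bar's top centre near (736,268) with the tongue pointing up to (717,132), the rack prong tips at (220,358)/(285,310), and the handle's top face with corners (28,265), (95,225), (165,325), (115,362).

Run:
```python
from h import *
d=dict(np.load("w1.npz"));f=lambda u,v,z:cast(d,(140+u/3.478-.36,110+v/3.478-.36),z)
tip=f(717,132,.082);c=f(718,248,.084);k=f(737,268,.11);print("tip",tip,"disc",c,"bartop",k)
ax=np.array([.4181,-.2095]);print("tongue ang from ax",np.arctan2(*(tip[:2]-ax)[::-1]),np.arctan2(*(tip-c)[1::-1]),"len",np.hypot(*(tip[:2]-ax)))
a,b=f(740,215,.11),f(738,322,.11);print("bar",a,b,np.arctan2(*(a-b)[1::-1]))
H=[f(*p,.166) for p in((30,265),(93,227),(167,325),(118,362))];print(H,np.mean(H,0),np.arctan2(*(H[1]-H[0])[1::-1]),np.arctan2(*(H[0]-H[3])[1::-1]))
p1,p2=f(220,352,.106),f(285,305,.106);print("tips",p1,p2,(p1+p2)/2,np.arctan2(*(p1-p2)[1::-1]))
e=[f(*p,.008) for p in((241,33),(383,215),(238,326))];print("base",e,np.arctan2(*(e[0]-e[1])[1::-1]),np.arctan2(*(e[2]-e[1])[1::-1]))
th=np.arctan2(*(e[0]-e[1])[1::-1]);x=np.array([np.cos(th),np.sin(th)]);y=np.array([-x[1],x[0]])
print("rack origin",e[0][:2]-.05*x+.04*y,e[1][:2]+.04*x+.04*y,e[2][:2]+.04*x-.04*y,"from tips",((p1+p2)/2)[:2]+.036*x)
```

```text
tip [ 0.455  -0.2152  0.082 ] disc [ 0.4191 -0.2085  0.084 ] bartop [ 0.4185 -0.2083  0.11  ]
tongue ang from ax -0.153260201868455 -0.184506907300812 len 0.03733764856013296
bar [ 0.4339 -0.212   0.11  ] [ 0.402  -0.2056  0.11  ] -0.19799833253154922
[array([ 0.4774, -0.0336,  0.166 ]), array([ 0.4823, -0.0516,  0.166 ]), array([ 0.4551, -0.0604,  0.166 ]), array([ 0.4491, -0.0454,  0.166 ])] [ 0.465975 -0.04775   0.166   ] -1.3050144233545116 0.3950419977677548
tips [ 0.431  -0.0498  0.106 ] [ 0.4403 -0.0739  0.106 ] [ 0.43565 -0.06185  0.106  ] 1.9390818888932948
base [array([ 0.5241, -0.0641,  0.008 ]), array([ 0.4452, -0.0964,  0.008 ]), array([ 0.4162, -0.0266,  0.008 ])] 0.38856544898413814 1.9645697387247036
rack origin [ 0.46267288 -0.04602492] [ 0.46706369 -0.04422741] [ 0.46837259 -0.04846369] from tips [ 0.46896633 -0.048211  ]
```

```bash
python3 -c "from h import *;to(.4185,-.2085,.112,-.19)"
```

```text
pos [ 0.4289 -0.1326  0.2823] psi -0.252 -> tool d [0.0089 0.0761 0.1702] turn -0.062 | t 1.87 q6 1.37
```

```bash
python3 steer.py '[[[0.003, 0.02, 0], 0], [[0.003, 0.03, 0], 0], [[0.003, 0.026, 0.01], 0], [[0, 0, 0.02], -0.062], [[0, 0, 0.03], 0]]' .045 40; python3 steer.py '[[[0, 0, 0.03], 0], [[0, 0, 0.025], 0], [[0, 0, 0], 0], [[0, 0, 0], 0]]';python3 -c "from h import *;to(.4185,-.2085,.112,-.19)"
```

```text
clock: 2.28
position: [0.4202, -0.2114, 0.2238]
ee_rot: [0.002, 0.995, -0.096, 0.003]
contact_force: [-0.2, -0.2, -0.6]
width: 0.0449
gripper_force: 0.0
clock: 2.62
position: [0.4181, -0.2085, 0.1667]
ee_rot: [-0.001, 0.995, -0.096, -0.001]
contact_force: [-0.7, -1.1, 1.2]
width: 0.0449
gripper_force: 0.0
pos [ 0.4181 -0.2085  0.1667] psi -0.192 -> tool d [0.0005 0.     0.0547] turn -0.002 | t 2.62 q6 1.15
```

```bash
python3 steer.py '[[[0, 0, 0.02], 0], [[0, 0, 0.02], 0], [[0, 0, 0.01], 0], [[0, 0, 0.004], 0], [[0, 0, 0], 0]]'; python3 steer.py '[[[0, 0, 0], 0], [[0, 0, 0], 0], [[0, 0, 0], 0], [[0, 0, 0], 0]]' .0 40;python3 -c "from h import *;to(.4185,-.2085,.112,1.27);print(manip.get_state()['moment'])"
```

```text
clock: 3.03
position: [0.4195, -0.2094, 0.1142]
ee_rot: [0.0, 0.995, -0.096, 0.001]
contact_force: [0.2, -1.5, -0.1]
width: 0.0449
gripper_force: 0.0
clock: 3.37
position: [0.4202, -0.2071, 0.1149]
ee_rot: [-0.002, 0.995, -0.098, 0.002]
contact_force: [1.9, 8.6, 6.7]
width: 0.0111
gripper_force: 40.6
pos [ 0.4202 -0.2071  0.1149] psi -0.196 -> tool d [-0.0014  0.0017  0.0029] turn -1.466 | t 3.37 q6 1.15
[ 1.22358044 -0.43313754 -0.0951594 ]
```

```bash
python3 steer.py '[[[0, -0.002, 0], 0], [[0, 0, 0], -0.06], [[0, 0, 0], -0.12], [[0, 0, 0], -0.12], [[0, 0, 0], -0.12]]';python3 steer.py '[[[0, 0, 0], -0.12], [[0, 0, 0], -0.12], [[0, 0, 0], -0.12], [[0, 0, 0], -0.12], [[0, 0, 0], -0.12]]';python3 steer.py '[[[0, 0, 0], -0.12], [[0, 0, 0], -0.12], [[0, 0, 0], -0.1], [[0, 0, 0], -0.08], [[0, 0, 0], 0]]';python3 -c "from h import *;to(.4185,-.2085,.112,1.27);print(manip.get_state()['moment'])"
```

```text
clock: 3.78
position: [0.4204, -0.2061, 0.1148]
ee_rot: [-0.001, 0.993, 0.115, 0.002]
contact_force: [1.6, 7.2, 6.7]
width: 0.0111
gripper_force: 40.4
clock: 4.2
position: [0.4198, -0.205, 0.1148]
ee_rot: [-0.001, 0.915, 0.404, 0.002]
contact_force: [0.4, 7.9, 8.7]
width: 0.0111
gripper_force: 40.8
clock: 4.62
position: [0.4191, -0.2046, 0.1148]
ee_rot: [-0.002, 0.811, 0.584, 0.001]
contact_force: [-0.1, 8.6, 10.8]
width: 0.011
gripper_force: 41.0
pos [ 0.4191 -0.2046  0.1148] psi 1.248 -> tool d [-0.0039  0.0007  0.0028] turn -0.022 | t 4.62 q6 -0.29
[1.27007053 0.11203163 0.08076447]
```

```bash
for i in 1 ; do python3 steer.py '[[[0, 0, 0], -0.04], [[0, 0, 0], 0], [[0, 0, 0], 0]]'|head -4; python3 -c "from h import *;to(.4185,-.2085,.112,1.27);print(manip.get_state()['moment'])";python3 steer.py '[[[0, 0, 0], -0.04], [[0, 0, 0], 0], [[0, 0, 0], 0]]'|head -4; python3 -c "from h import *;to(.4185,-.2085,.112,1.27);print(manip.get_state()['moment'])"; done
```

```text
clock: 4.87
position: [0.419, -0.2046, 0.1148]
ee_rot: [-0.002, 0.801, 0.599, 0.002]
contact_force: [-1.7, 8.1, 10.1]
pos [ 0.419  -0.2046  0.1148] psi 1.284 -> tool d [-0.0039  0.0006  0.0028] turn 0.014 | t 4.87 q6 -0.32
[ 1.25173938  0.29072747 -0.55791385]
clock: 5.12
position: [0.419, -0.2045, 0.1148]
ee_rot: [-0.002, 0.789, 0.614, 0.002]
contact_force: [-2.0, 6.7, 9.9]
pos [ 0.419  -0.2045  0.1148] psi 1.322 -> tool d [-0.004   0.0005  0.0028] turn 0.052 | t 5.12 q6 -0.36
[ 1.18753311  0.3122368  -1.03274191]
```

The wrist moment rose from 0.08 to 1.03 N m, so the knob is at its stop. Release and rise.

```bash
python3 steer.py '[[[0, 0, 0], 0.03], [[0, 0, 0], 0], [[0, 0, 0], 0], [[0, 0, -0.01], 0], [[0, 0, -0.03], 0]]' .035 ;python3 steer.py '[[[0, 0, -0.035], 0], [[0, 0, -0.035], 0], [[0, 0, -0.02], 0], [[0, 0, 0], 0], [[0, 0, 0], 0]]' .05
python3 - <<'E'
from h import *
s,d=wrist();np.savez("w2.npz",**d);to(.4675,-.047,.25,.385)
cv2.imwrite("pics/w2.png",d["img"][...,::-1])
E
```

```text
clock: 5.53
position: [0.4168, -0.2056, 0.1507]
ee_rot: [-0.004, 0.797, 0.604, -0.001]
contact_force: [0.2, -0.5, 0.9]
width: 0.0352
gripper_force: 0.0
clock: 5.95
position: [0.4197, -0.2075, 0.2445]
ee_rot: [0.002, 0.797, 0.604, 0.0]
contact_force: [-0.7, 0.8, -0.4]
width: 0.0498
gripper_force: 0.0
pos [ 0.4189 -0.2069  0.2431] psi 1.297 -> tool d [ 0.1671  0.0036 -0.007 ] turn 0.912 | t 6.0 q6 -0.33
```

View pics/w2.png

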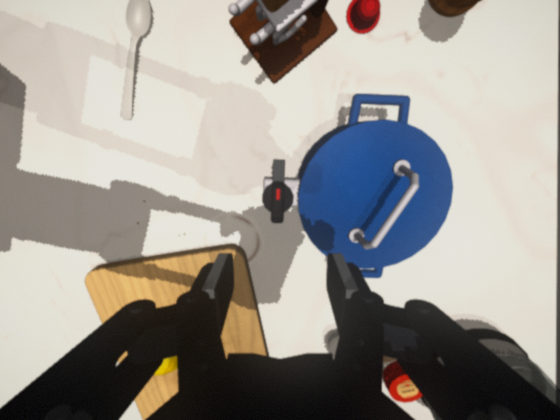

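Tongue at (278,165) now points clear of the lid: the latch is open. Loop runs from (412,180) to (364,244).

```bash
python3 - <<'E'
from h import *
d=dict(np.load("w2.npz"));a,b=cast(d,(413,177),.129),cast(d,(367,245),.129);print(a,b,(a+b)/2,np.arctan2(*(a-b)[1::-1]))
im=d["img"];g=cv2.cvtColor(im,cv2.COLOR_RGB2HSV)
m=cv2.inRange(g,(100,100,30),(125,255,255));cs,_=cv2.findContours(m,cv2.RETR_EXTERNAL,cv2.CHAIN_APPROX_NONE);c=max(cs,key=cv2.contourArea)[:,0]
w=np.array([cast(d,p,.073)[:2] for p in c]);o=np.array([.513,-.238])
for _ in range(8):
    q=w[abs(np.hypot(*(w-o).T)-.079)<.005];A=np.c_[2*q,np.ones(len(q))];s=np.linalg.lstsq(A,(q**2).sum(1),rcond=None)[0];o=s[:2]
print("lid",o,np.sqrt(s[2]+o@o),len(q))
E
python3 steer.py '[[[0.02, 0, 0], 0], [[0.035, 0, 0], 0], [[0.04, 0, 0], 0], [[0.035, 0, 0], 0], [[0.025, 0, 0], 0]]';python3 steer.py '[[[0.012, 0.004, 0], 0.1], [[0, 0, 0], 0.12], [[0, 0, 0], 0.12], [[0, 0, 0], 0.12], [[0, 0, 0], 0.12]]';python3 steer.py '[[[0, 0, 0], 0.12], [[0, 0, 0], 0.12], [[0, 0, 0], 0.09], [[0, 0, 0], 0], [[0, 0, 0], 0]]' .05;python3 -c "from h import *;to(.4675,-.047,.143,.385)"
```

```text
[ 0.5334 -0.2097  0.129 ] [ 0.4856 -0.2599  0.129 ] [ 0.5095 -0.2348  0.129 ] 0.8098830651576409
lid [ 0.5135996  -0.23964087] 0.0792089575500321 368
clock: 6.42
position: [0.4602, -0.055, 0.2413]
ee_rot: [-0.002, 0.797, 0.604, -0.001]
contact_force: [0.8, -1.9, 0.1]
width: 0.0503
gripper_force: 0.0
clock: 6.83
position: [0.4671, -0.0468, 0.2411]
ee_rot: [-0.001, 0.937, 0.348, -0.002]
contact_force: [-0.8, 0.0, -1.0]
width: 0.0498
gripper_force: 0.0
clock: 7.25
position: [0.4674, -0.0472, 0.2417]
ee_rot: [-0.001, 0.981, 0.193, -0.002]
contact_force: [-0.7, 0.4, 0.9]
width: 0.0502
gripper_force: 0.0
pos [ 0.4674 -0.0472  0.2417] psi 0.389 -> tool d [0.0004 0.0001 0.0987] turn 0.004 | t 7.25 q6 0.93
```

```bash
python3 steer.py '[[[0, 0, 0.02], 0], [[0, 0, 0.03], 0], [[0, 0, 0.025], 0], [[0, 0, 0.015], 0], [[0, 0, 0.008], 0]]';python3 steer.py '[[[0, 0, 0], 0], [[0, 0, 0], 0], [[0, 0, 0], 0], [[0, 0, 0], 0], [[0, 0, 0], 0]]' 0 50;python3 -c "from h import *;to(.4675,-.047,.143,.385);print(manip.get_state()['moment'])"
```

```text
clock: 7.67
position: [0.4662, -0.0469, 0.1425]
ee_rot: [-0.001, 0.981, 0.193, -0.003]
contact_force: [-0.1, 0.4, 1.0]
width: 0.05
gripper_force: 0.0
clock: 8.08
position: [0.4688, -0.0475, 0.1461]
ee_rot: [0.0, 0.981, 0.192, 0.001]
contact_force: [0.8, 0.3, -1.3]
width: 0.0215
gripper_force: 53.1
pos [ 0.4688 -0.0475  0.1461] psi 0.387 -> tool d [-0.001  -0.001   0.0031] turn 0.002 | t 8.08 q6 0.94
[ 0.04138061 -0.00401462 -0.02189774]
```

```bash
python3 steer.py '[[[0, 0, -0.004], 0], [[0, 0, -0.005], 0], [[0, 0, -0.004], 0], [[0, 0, 0], 0], [[0, 0, 0], 0]]' 0 90;python3 -c "from h import *;to(.4675,-.047,.146,.385)";python3 steer.py '[[[-0.01, 0, 0], 0], [[-0.015, 0, 0], 0], [[-0.015, 0, 0], 0], [[-0.015, 0, 0], 0], [[-0.012, 0, 0], 0]]';python3 steer.py '[[[-0.005, 0, 0], 0], [[0, 0, -0.02], 0], [[0, 0, -0.03], 0], [[0, 0, -0.03], 0], [[0, 0, -0.02], 0]]';python3 -c "from h import *;to(.5125,-.2385,.2,-.75);print(manip.get_state()['moment'])"
```

```text
clock: 8.5
position: [0.4686, -0.0474, 0.1589]
ee_rot: [0.0, 0.981, 0.192, 0.001]
contact_force: [-0.4, -0.1, -1.0]
width: 0.0212
gripper_force: 89.1
pos [ 0.4686 -0.0474  0.1589] psi 0.387 -> tool d [-0.0008 -0.0008  0.0129] turn 0.002 | t 8.5 q6 0.94
clock: 8.92
position: [0.4039, -0.073, 0.158]
ee_rot: [-0.0, 0.981, 0.192, -0.001]
contact_force: [-0.8, 0.1, -0.8]
width: 0.0212
gripper_force: 89.1
clock: 9.33
position: [0.4022, -0.0751, 0.2609]
ee_rot: [0.001, 0.981, 0.192, 0.002]
contact_force: [0.7, -0.3, -1.7]
width: 0.0208
gripper_force: 89.2
pos [ 0.4022 -0.0751  0.2609] psi 0.386 -> tool d [0.0404 0.1928 0.0616] turn 1.136 | t 9.33 q6 0.83
[ 0.05577397 -0.0196268  -0.0422133 ]
```

```bash
python3 steer.py '[[[0, 0, -0.02], 0.1], [[0, 0, -0.02], 0.12], [[0, 0, 0], 0.12], [[0, 0, 0], 0.12], [[0, 0, 0], 0.12]]';python3 steer.py '[[[0, 0, 0], 0.12], [[0, 0, 0], 0.12], [[0, 0, 0], 0.12], [[0, 0, 0], 0.12], [[0, 0, 0], 0.076]]' ;python3 steer.py '[[[0, 0, 0], 0], [[0, 0, 0], 0]]' ;python3 -c "from h import *;to(.4795,-.2078,.223,-.75)"
```

```text
clock: 9.75
position: [0.4015, -0.0747, 0.2989]
ee_rot: [0.0, 0.995, -0.1, 0.001]
contact_force: [1.0, -0.9, -2.2]
width: 0.0214
gripper_force: 89.3
clock: 10.17
position: [0.4014, -0.0746, 0.2983]
ee_rot: [-0.0, 0.93, -0.369, 0.0]
contact_force: [0.3, -0.4, -0.9]
width: 0.021
gripper_force: 89.3
clock: 10.33
position: [0.4014, -0.0746, 0.2983]
ee_rot: [-0.0, 0.931, -0.365, 0.0]
contact_force: [0.3, -0.4, -1.8]
width: 0.0214
gripper_force: 89.3
pos [ 0.4014 -0.0746  0.2983] psi -0.747 -> tool d [0.1478 0.0446 0.0753] turn 0.003 | t 10.33 q6 1.96
```

```bash
python3 steer.py '[[[0.02, 0.006, 0], 0], [[0.035, 0.0105, 0], 0], [[0.04, 0.012, 0], 0], [[0.033, 0.01, 0], 0], [[0.02, 0.006, 0], 0]]';python3 steer.py '[[[0, 0, 0], 0], [[0, 0, 0], 0]]'
python3 - <<'E'
from h import *
s,d=wrist();np.savez("w3.npz",**d);to(.4795,-.2078,.223,-.75)
cv2.imwrite("pics/w3.png",d["img"][...,::-1])
E
```

```text
clock: 10.75
position: [0.4813, -0.2113, 0.298]
ee_rot: [0.001, 0.931, -0.366, 0.001]
contact_force: [0.4, -0.2, -1.3]
width: 0.0207
gripper_force: 89.2
clock: 10.92
position: [0.4797, -0.2086, 0.2975]
ee_rot: [-0.0, 0.931, -0.366, -0.001]
contact_force: [0.3, 0.2, -1.0]
width: 0.021
gripper_force: 89.2
pos [ 0.4791 -0.2076  0.2978] psi -0.749 -> tool d [ 0.0006 -0.0001  0.0748] turn 0.001 | t 10.97 q6 1.78
```

View pics/w3.png

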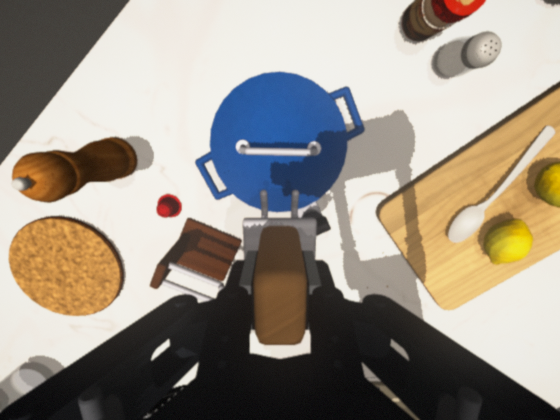

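The hook tips at (264,193) and (295,193) point squarely at the loop, seen from (243,149) to (317,152).

Run:
```python
from h import *
d=dict(np.load("w3.npz"));s=manip.get_state();R=rot(s["ee_rot"]);p=s["position"]
a,b=cast(d,(241,147),.128),cast(d,(318,150),.128);print(a,b,np.arctan2(*(a-b)[1::-1])-np.pi/2)
print("loop mid in tool",R.T@((a+b)/2-p))
for q in((265,193),(295,193)):print("tip in tool",R.T@(cast(d,q,p[2]-.01-.098)-p))
```

```text
[ 0.541  -0.2164  0.128 ] [ 0.4873 -0.2698  0.128 ] -0.7881992765195414
loop mid in tool [0.05018985 0.00217366 0.16969043]
tip in tool [ 0.02067704 -0.0097009   0.10795048]
tip in tool [0.0206351  0.01463833 0.1079474 ]
```

```bash
python3 steer.py '[[[0, 0, 0.015], 0.02], [[0, 0, 0.025], 0], [[0, 0, 0.02], 0], [[0, 0, 0.01], 0], [[0, 0, 0.005], 0]]';python3 steer.py '[[[0, 0, 0], 0], [[0, 0, 0], 0]]';python3 -c "from h import *;to(.5125,-.2385,.223,-.77);s,d=wrist();np.savez('w4.npz',**d);cv2.imwrite('pics/w4.png',d['img'][...,::-1])"
```

```text
clock: 11.38
position: [0.4782, -0.2062, 0.2221]
ee_rot: [-0.0, 0.927, -0.375, -0.001]
contact_force: [-0.4, 0.4, -1.4]
width: 0.0211
gripper_force: 89.3
clock: 11.55
position: [0.4799, -0.2076, 0.2242]
ee_rot: [0.0, 0.927, -0.375, 0.001]
contact_force: [0.4, 0.6, -1.1]
width: 0.0212
gripper_force: 89.3
pos [ 0.4799 -0.2076  0.2242] psi -0.768 -> tool d [ 0.0449 -0.0005  0.0013] turn 0.002 | t 11.55 q6 1.8
```

View pics/w4.png

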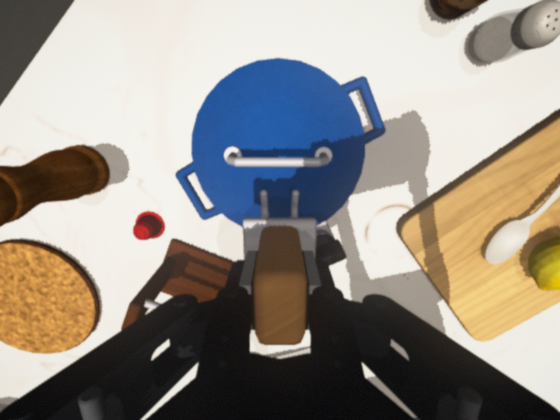

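The hooks (264/295,193) are below and in front of the bar at y≈161, mid x 279 — centred. Advance.

```bash
python3 steer.py '[[[0.008, 0, 0], 0], [[0.012, 0, 0], 0], [[0.012, 0, 0], 0], [[0.008, 0, 0], 0], [[0.005, 0, 0], 0]]';python3 steer.py '[[[0.002, 0, 0], 0], [[0, 0, 0], 0]]';python3 steer.py '[[[0, 0, -0.004], 0], [[0, 0, -0.004], 0], [[0, 0, -0.004], 0], [[0, 0, 0], 0], [[0, 0, 0], 0]]';python3 -c "from h import *;to(.5125,-.2385,.23,-.77);print(manip.get_state()['moment'])"
```

```text
clock: 12.02
position: [0.5134, -0.2407, 0.2233]
ee_rot: [0.0, 0.927, -0.375, 0.001]
contact_force: [0.0, -0.2, -2.0]
width: 0.021
gripper_force: 89.3
clock: 12.18
position: [0.5137, -0.241, 0.2229]
ee_rot: [-0.0, 0.927, -0.375, -0.0]
contact_force: [0.4, 0.6, -0.9]
width: 0.0213
gripper_force: 89.3
clock: 12.6
position: [0.5134, -0.2404, 0.2361]
ee_rot: [0.0, 0.927, -0.375, 0.001]
contact_force: [0.8, 0.5, -1.8]
width: 0.0212
gripper_force: 89.3
pos [ 0.5134 -0.2404  0.2361] psi -0.769 -> tool d [-0.002  -0.0007  0.0061] turn 0.001 | t 12.6 q6 1.78
[-0.012795   -0.00653067  0.00123798]
```

```bash
python3 steer.py '[[[0, 0, -0.0015], 0], [[0, 0, -0.0015], 0], [[0, 0, -0.0015], 0], [[0, 0, -0.0015], 0], [[0, 0, -0.0015], 0]]';python3 steer.py '[[[0, 0, -0.0015], 0], [[0, 0, -0.0015], 0], [[0, 0, -0.0015], 0], [[0, 0, -0.0015], 0], [[0, 0, -0.0015], 0]]';python3 steer.py '[[[0, 0, 0], 0], [[0, 0, 0], 0]]';python3 -c "
from h import *;to(.5125,-.2385,.23,-.77);print(manip.get_state()['moment']);s,d=wrist();cv2.imwrite('pics/w5.png',d['img'][...,::-1]);d=imaging.get_image('top');cv2.imwrite('pics/t5.png',d['img'][...,::-1])"
```

```text
clock: 13.02
position: [0.5127, -0.2401, 0.2418]
ee_rot: [-0.0, 0.927, -0.375, -0.001]
contact_force: [0.4, 0.4, -6.5]
width: 0.0213
gripper_force: 88.8
clock: 13.43
position: [0.5133, -0.2405, 0.2502]
ee_rot: [0.0, 0.927, -0.375, -0.0]
contact_force: [-1.1, -0.1, -8.0]
width: 0.0211
gripper_force: 88.8
clock: 13.6
position: [0.5134, -0.2405, 0.2504]
ee_rot: [0.0, 0.927, -0.375, 0.0]
contact_force: [0.5, -0.6, -7.0]
width: 0.0214
gripper_force: 88.8
pos [ 0.5134 -0.2405  0.2504] psi -0.769 -> tool d [-0.002  -0.0009  0.0204] turn 0.001 | t 13.6 q6 1.78
[ 0.0088385  -0.02910373  0.01349524]
```

View pics/w5.png

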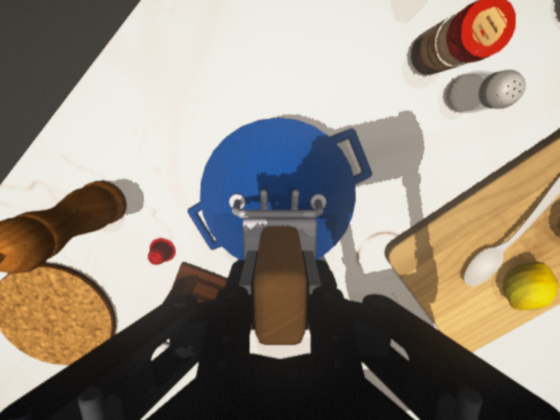

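The bar sits in both hooks at (278,212); weight about 6 N. The lid hangs free, so raise it smoothly with a slow yaw for joint-6 margin.

```bash
python3 steer.py '[[[0, 0, -0.001], 0], [[0, 0, -0.002], 0], [[0, 0, -0.003], 0], [[0, 0, -0.004], 0], [[0, 0, -0.005], 0]]';python3 steer.py '[[[0, 0, -0.006], 0], [[0, 0, -0.007], -0.01], [[0, 0, -0.008], -0.02], [[0, 0, -0.008], -0.03], [[0, 0, -0.008], -0.04]]';python3 steer.py '[[[0, 0, -0.008], -0.04], [[0, 0, -0.008], -0.04], [[0, 0, -0.008], -0.04], [[0, 0, -0.008], -0.04], [[0, 0, -0.008], -0.04]]';python3 steer.py '[[[0, 0, -0.007], -0.03], [[0, 0, -0.006], -0.02], [[0, 0, -0.005], -0.02], [[0, 0, -0.004], -0.01], [[0, 0, -0.003], -0.01]]';python3 steer.py '[[[0, 0, -0.002], -0.01], [[0, 0, -0.001], 0], [[0, 0, 0], 0], [[0, 0, 0], 0]]';python3 -c "from h import *;to(.5995,.1396,.37,-.37)"
```

```text
clock: 14.12
position: [0.5132, -0.2405, 0.2656]
ee_rot: [0.0, 0.927, -0.375, -0.0]
contact_force: [0.8, -1.0, -7.9]
width: 0.0208
gripper_force: 88.8
clock: 14.53
position: [0.5134, -0.2405, 0.3035]
ee_rot: [0.0, 0.945, -0.327, 0.0]
contact_force: [-0.2, 0.4, -7.3]
width: 0.0208
gripper_force: 88.8
clock: 14.95
position: [0.5133, -0.2405, 0.3435]
ee_rot: [0.0, 0.973, -0.231, 0.0]
contact_force: [0.4, 0.1, -7.3]
width: 0.0209
gripper_force: 88.8
clock: 15.37
position: [0.5133, -0.2405, 0.3679]
ee_rot: [0.0, 0.982, -0.188, 0.0]
contact_force: [0.5, -0.1, -8.3]
width: 0.021
gripper_force: 88.8
clock: 15.7
position: [0.5132, -0.2404, 0.37]
ee_rot: [-0.0, 0.983, -0.184, -0.0]
contact_force: [0.0, -0.2, -8.3]
width: 0.0207
gripper_force: 88.8
pos [ 0.5132 -0.2404  0.37  ] psi -0.369 -> tool d [-5.670e-02 -3.856e-01  1.000e-04] turn 0.001 | t 15.7 q6 1.38
```

```bash
python3 steer.py '[[[-0.00015, -0.001, 0], 0], [[-0.0003, -0.002, 0], 0], [[-0.00045, -0.003, 0], 0], [[-0.0006, -0.004, 0], 0], [[-0.00075, -0.005, 0], 0]]' >/dev/null
python3 steer.py '[[[-0.0009, -0.006, 0], 0], [[-0.00105, -0.007, 0], 0], [[-0.0012, -0.008, 0], 0], [[-0.0013, -0.009, 0], 0], [[-0.0015, -0.010, 0], 0]]'|grep pos
python3 steer.py '[[[-0.0016, -0.011, 0], 0], [[-0.0016, -0.011, 0], 0], [[-0.0016, -0.011, 0], 0], [[-0.0016, -0.011, 0], 0], [[-0.0016, -0.011, 0], 0]]'|grep pos
python3 steer.py '[[[-0.0016, -0.011, 0], 0], [[-0.0016, -0.011, 0], 0], [[-0.0016, -0.011, 0], 0], [[-0.0016, -0.011, 0], 0], [[-0.0016, -0.011, 0], 0]]'|grep pos
python3 steer.py '[[[-0.0016, -0.011, 0], 0], [[-0.0016, -0.011, 0], 0], [[-0.0016, -0.011, 0], 0], [[-0.0016, -0.011, 0], 0], [[-0.0016, -0.011, 0], 0]]'|grep pos
python3 steer.py '[[[-0.0016, -0.011, 0], 0], [[-0.0016, -0.011, 0], 0], [[-0.0016, -0.011, 0], 0], [[-0.0016, -0.011, 0], 0], [[-0.0016, -0.011, 0], 0]]'|grep pos
python3 steer.py '[[[-0.0016, -0.011, 0], 0], [[-0.0016, -0.011, 0], 0], [[-0.0016, -0.011, 0], 0], [[-0.0016, -0.011, 0], 0], [[-0.0016, -0.011, 0], 0]]'
python3 steer.py '[[[-0.0015, -0.010, 0], 0], [[-0.0013, -0.009, 0], 0], [[-0.0012, -0.008, 0], 0], [[-0.00105, -0.007, 0], 0], [[-0.0009, -0.006, 0], 0]]'|grep pos
python3 steer.py '[[[-0.00075, -0.005, 0], 0], [[-0.0006, -0.004, 0], 0], [[-0.00045, -0.003, 0], 0], [[-0.0003, -0.002, 0], 0], [[-0.00015, -0.001, 0], 0]]'|grep pos
python3 steer.py '[[[0, 0, 0], 0], [[0, 0, 0], 0], [[0, 0, 0], 0], [[0, 0, 0], 0], [[0, 0, 0], 0]]'
python3 - <<'E'
from h import *
to(.5995,.1396,.30,-.37);s,d=wrist();np.savez("w6.npz",**d);cv2.imwrite("pics/w6.png",d["img"][...,::-1])
t=imaging.get_image("top");np.savez("t6.npz",**t);cv2.imwrite("pics/t6.png",cv2.resize(t["img"][150:290,160:360],(800,560))[...,::-1])
E
```

```text
position: [0.5257, -0.1853, 0.3703]
position: [0.5382, -0.1307, 0.3703]
position: [0.5505, -0.0767, 0.3703]
position: [0.5629, -0.0226, 0.3703]
position: [0.5753, 0.0316, 0.3703]
clock: 18.62
position: [0.5877, 0.0858, 0.3703]
ee_rot: [0.0, 0.983, -0.184, 0.0]
contact_force: [0.5, -0.3, -6.7]
width: 0.0206
gripper_force: 88.7
position: [0.5965, 0.1249, 0.3702]
position: [0.5997, 0.139, 0.3703]
clock: 19.87
position: [0.5996, 0.1387, 0.3703]
ee_rot: [0.0, 0.983, -0.184, 0.0]
contact_force: [0.7, -0.4, -7.3]
width: 0.0209
gripper_force: 88.5
pos [0.5996 0.1387 0.3703] psi -0.369 -> tool d [-0.0004 -0.0008  0.0703] turn 0.001 | t 19.87 q6 2.05
```

View pics/w6.png

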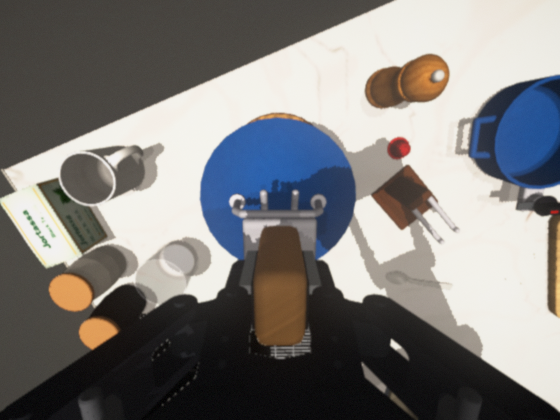

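The lid hangs level over the trivet, bar still in both hooks at (278,212); the mill is standing. I check the lid's centre relative to the trivet.

Run:
```python
from h import *
d=dict(np.load("w6.npz"));g=cv2.cvtColor(d["img"],cv2.COLOR_RGB2HSV);m=cv2.inRange(g,(100,100,30),(125,255,255));m[:,380:]=0
cs,_=cv2.findContours(m,cv2.RETR_EXTERNAL,cv2.CHAIN_APPROX_NONE);c=max(cs,key=cv2.contourArea)[:,0]
w=np.array([cast(d,p,.131)[:2] for p in c]);o=np.array([.6,.14])
for _ in range(8):
    q=w[abs(np.hypot(*(w-o).T)-.08)<.005];A=np.c_[2*q,np.ones(len(q))];s=np.linalg.lstsq(A,(q**2).sum(1),rcond=None)[0];o=s[:2]
print("lid",o,np.sqrt(s[2]+o@o),len(q))
d=dict(np.load("w1.npz"));g=cv2.cvtColor(d["img"],cv2.COLOR_RGB2HSV);m=cv2.inRange(g,(5,60,60),(25,255,255));m[:,125:]=0;m[180:]=0
cs,_=cv2.findContours(m,cv2.RETR_EXTERNAL,cv2.CHAIN_APPROX_NONE);c=max(cs,key=cv2.contourArea)[:,0];c=c[c[:,0]>2]
w=np.array([cast(d,p,.01)[:2] for p in c]);o=np.array([.6,.14])
for _ in range(8):
    q=w[abs(np.hypot(*(w-o).T)-.086)<.006];A=np.c_[2*q,np.ones(len(q))];s=np.linalg.lstsq(A,(q**2).sum(1),rcond=None)[0];o=s[:2]
print("trivet",o,np.sqrt(s[2]+o@o),len(q))
```

```text
lid [0.59810061 0.14106678] 0.08048548371056705 130
trivet [0.59853046 0.13874898] 0.08630120603371691 281
```

```bash
python3 steer.py '[[[0, 0, 0.001], 0], [[0, 0, 0.002], 0], [[0, 0, 0.003], 0], [[0, 0, 0.004], 0], [[0, 0, 0.005], 0]]'>/dev/null;python3 steer.py '[[[0, 0, 0.006], 0], [[0, 0, 0.007], 0], [[0, 0, 0.008], 0], [[0, 0, 0.008], 0], [[0, 0, 0.008], 0]]'>/dev/null;python3 steer.py '[[[0, 0, 0.008], 0], [[0, 0, 0.008], 0], [[0, 0, 0.007], 0], [[0, 0, 0.006], 0], [[0, 0, 0.005], 0]]'|grep pos;python3 steer.py '[[[0, 0, 0.004], 0], [[0, 0, 0.003], 0], [[0, 0, 0.002], 0], [[0, 0, 0.001], 0], [[0, 0, 0], 0]]'
python3 steer.py '[[[0, 0, 0.001], 0], [[0, 0, 0.001], 0], [[0, 0, 0.001], 0], [[0, 0, 0.001], 0], [[0, 0, 0.001], 0]]' |grep -E 'pos|contact'
python3 steer.py '[[[0, 0, 0.001], 0], [[0, 0, 0.001], 0], [[0, 0, 0.001], 0], [[0, 0, 0.001], 0], [[0, 0, 0.001], 0]]' |grep -E 'pos|contact'
python3 steer.py '[[[0, 0, 0.001], 0], [[0, 0, 0.001], 0], [[0, 0, 0.001], 0], [[0, 0, 0], 0], [[0, 0, 0], 0]]' |grep -E 'pos|contact'
```

```text
position: [0.5995, 0.1389, 0.2834]
clock: 21.63
position: [0.5997, 0.1389, 0.2743]
ee_rot: [0.0, 0.983, -0.184, 0.0]
contact_force: [-0.4, 1.0, -8.4]
width: 0.021
gripper_force: 88.5
position: [0.5997, 0.1389, 0.2692]
contact_force: [-0.0, -0.5, -7.9]
position: [0.5997, 0.1389, 0.2642]
contact_force: [-0.5, -0.0, -7.3]
position: [0.5996, 0.1389, 0.2612]
contact_force: [0.3, 0.1, -7.9]
```

My contact estimate was wrong: the lid's origin is 171 mm under the TCP, so contact should come at TCP z≈0.191. That also means the lid-centre fit used the wrong plane; redo it.

Run:
```python
from h import *
for n in("w6","new"):
    if n=="w6": d=dict(np.load("w6.npz"));z=.3703
    else: s,d=wrist();z=s["position"][2];print(s["position"])
    g=cv2.cvtColor(d["img"],cv2.COLOR_RGB2HSV);m=cv2.inRange(g,(100,100,30),(125,255,255));m[:,380:]=0
    cs,_=cv2.findContours(m,cv2.RETR_EXTERNAL,cv2.CHAIN_APPROX_NONE);c=max(cs,key=cv2.contourArea)[:,0]
    print(c.min(0),c.max(0));c=c[c[:,1]<205]
    w=np.array([cast(d,p,z-.171+.003)[:2] for p in c]);A=np.c_[2*w,np.ones(len(w))];s=np.linalg.lstsq(A,(w**2).sum(1),rcond=None)[0];o=s[:2]
    print("lid",o,np.sqrt(s[2]+o@o),len(w))
```

```text
[201 118] [354 259]
lid [0.62425868 0.12967484] 0.05786934198473993 371
[0.59961128 0.13892843 0.26120549]
[201 118] [354 259]
lid [0.62426    0.12986147] 0.05790874156702471 371
```

```bash
cat > lid.py <<'E'
from h import *
def lid(d,z):
    g=cv2.cvtColor(d["img"],cv2.COLOR_RGB2HSV);m=cv2.inRange(g,(100,100,30),(125,255,255));m[:,380:]=0
    cs,_=cv2.findContours(m,cv2.RETR_EXTERNAL,cv2.CHAIN_APPROX_NONE);c=cv2.convexHull(max(cs,key=cv2.contourArea))[:,0];c=c[c[:,1]<225]
    w=np.array([cast(d,p,z)[:2] for p in c]);A=np.c_[2*w,np.ones(len(w))];s=np.linalg.lstsq(A,(w**2).sum(1),rcond=None)[0];o=s[:2]
    print("lid",o,np.sqrt(s[2]+o@o),len(w))
E
python3 - <<'E'
from lid import *
lid(dict(np.load("w6.npz")),.202);s,d=wrist();z=s["position"][2];lid(d,z-.168)
E
```

```text
lid [0.5974686  0.13991454] 0.07922904825032491 35
lid [0.597786   0.14003059] 0.07914568538277719 31
```

The lid's centre is within 2 mm of the trivet's. Keep lowering.

```bash
python3 steer.py '[[[0, 0, 0.001], 0], [[0, 0, 0.002], 0], [[0, 0, 0.003], 0], [[0, 0, 0.004], 0], [[0, 0, 0.005], 0]]'>/dev/null;python3 steer.py '[[[0, 0, 0.006], 0], [[0, 0, 0.006], 0], [[0, 0, 0.006], 0], [[0, 0, 0.006], 0], [[0, 0, 0.005], 0]]'|grep pos;python3 steer.py '[[[0, 0, 0.005], 0], [[0, 0, 0.004], 0], [[0, 0, 0.003], 0], [[0, 0, 0.002], 0], [[0, 0, 0.002], 0]]'|grep -E 'pos|contact'
python3 steer.py '[[[0, 0, 0.001], 0], [[0, 0, 0.001], 0], [[0, 0, 0.001], 0], [[0, 0, 0.001], 0], [[0, 0, 0.001], 0]]' |grep -E 'pos|contact'
python3 steer.py '[[[0, 0, 0.001], 0], [[0, 0, 0.001], 0], [[0, 0, 0.001], 0], [[0, 0, 0.001], 0], [[0, 0, 0], 0]]' |grep -E 'pos|contact'
python3 steer.py '[[[0, 0, 0.001], 0], [[0, 0, 0.001], 0], [[0, 0, 0.001], 0], [[0, 0, 0], 0], [[0, 0, 0], 0]]' |grep -E 'pos|contact'
```

```text
position: [0.5994, 0.1389, 0.2163]
position: [0.5998, 0.1389, 0.2012]
contact_force: [-0.1, 0.2, -7.3]
position: [0.5997, 0.139, 0.1964]
contact_force: [0.1, 0.6, -8.0]
position: [0.5995, 0.1389, 0.192]
contact_force: [-0.4, -0.2, -7.0]
position: [0.6001, 0.139, 0.1901]
contact_force: [-1.2, -0.4, -2.2]
```

```bash
python3 steer.py '[[[0, 0, 0.003], 0], [[0, 0, 0.004], 0], [[0, 0, 0.005], 0], [[0, 0, 0.004], 0], [[0, 0, 0.001], 0]]'|grep -E 'pos|contact';python3 steer.py '[[[-0.004, 0, 0], 0], [[-0.008, 0, 0], 0], [[-0.01, 0, 0], 0], [[-0.01, 0, 0], 0], [[-0.01, 0, 0], 0]]'|grep -E 'pos|contact'
python3 steer.py '[[[-0.008, 0, 0], 0], [[-0.004, 0, 0], 0], [[0, 0, 0], 0], [[0, 0, 0], 0]]'|grep -E 'pos|contact';python3 -c "
from lid import *
s,d=wrist();lid(d,.023);cv2.imwrite('pics/w7.png',d['img'][...,::-1]);to(.4,-.0748,.28,.387)"
```

```text
position: [0.5992, 0.1388, 0.1711]
contact_force: [0.8, 0.6, -1.5]
position: [0.5591, 0.1546, 0.1725]
contact_force: [-0.3, 0.2, -1.3]
position: [0.5493, 0.1586, 0.1726]
contact_force: [-0.1, 0.0, -0.5]
lid [0.59892653 0.13977368] 0.07947673984987601 54
pos [0.5497 0.1584 0.1725] psi -0.369 -> tool d [-0.0554  0.2715 -0.1076] turn -0.756 | t 26.7 q6 2.1
```

View pics/w7.png

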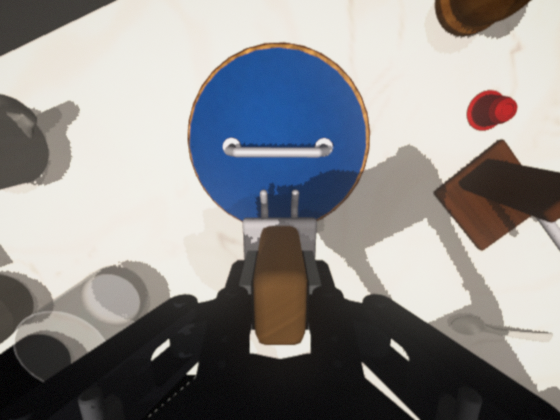

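The lid stands centred on the trivet, and the hooks (264/295,193) are clear of the bar at y=152. Raise and go back to the rack.

```bash
python3 steer.py '[[[0, 0, -0.015], 0], [[0, 0, -0.03], 0], [[0, 0, -0.03], 0], [[0, 0, -0.025], 0], [[0, 0, -0.01], 0]]'|grep -E 'pos';python3 steer.py '[[[-0.004, 0.02, 0], 0], [[-0.0075, 0.036, 0], 0], [[-0.0075, 0.036, 0], 0], [[-0.0075, 0.036, 0], 0], [[-0.0075, 0.036, 0], 0]]'|grep pos;python3 steer.py '[[[-0.0075, 0.036, 0], 0], [[-0.0075, 0.036, 0], 0], [[-0.005, 0.025, 0], 0], [[-0.002, 0.01, 0], -0.06], [[0, 0, 0], -0.12]]'|grep pos;python3 steer.py '[[[0, 0, 0], -0.12], [[0, 0, 0], -0.12], [[0, 0, 0], -0.12], [[0, 0, 0], -0.12], [[0, 0, 0], -0.096]]'|grep pos;python3 steer.py '[[[0, 0, 0], 0], [[0, 0, 0], 0], [[0, 0, 0], 0]]'
python3 - <<'E'
from h import *
to(.4022,-.0746,.159,.387)
s,d=wrist();np.savez("w8.npz",**d);cv2.imwrite("pics/w8.png",d["img"][...,::-1])
E
```

```text
position: [0.5516, 0.1585, 0.2863]
position: [0.4572, 0.0165, 0.2813]
position: [0.3976, -0.0762, 0.2816]
position: [0.3991, -0.0744, 0.2815]
clock: 28.62
position: [0.3992, -0.0742, 0.2819]
ee_rot: [-0.0, 0.982, 0.191, -0.0]
contact_force: [0.2, 0.3, -1.1]
width: 0.0209
gripper_force: 89.3
pos [ 0.3992 -0.0742  0.2819] psi 0.385 -> tool d [0.0027 0.0016 0.1229] turn -0.002 | t 28.62 q6 0.83
```

View pics/w8.png

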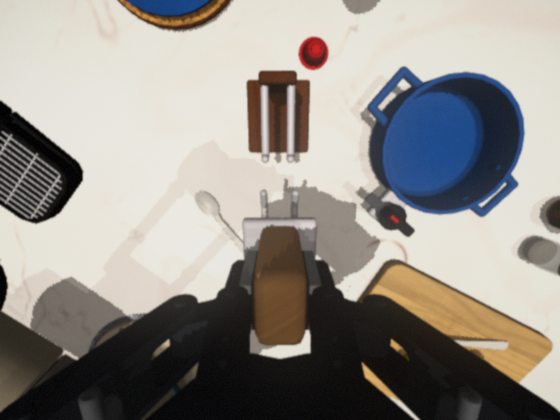

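The prongs (265/291) lie straight ahead of the hooks and are aligned with the tool. Lower, then slide in along the way it came out.

```bash
python3 steer.py '[[[0, 0.0016, 0.015], 0], [[0, 0, 0.03], 0], [[0, 0, 0.03], 0], [[0, 0, 0.025], 0], [[0, 0, 0.015], 0]]'|grep -E 'pos';python3 steer.py '[[[0, 0, 0.008], 0], [[0, 0, 0], 0], [[0, 0, 0], 0]]'|grep -E 'pos|contact';python3 -c "from h import *;to(.4686,-.0474,.159,.387)"
```

```text
position: [0.3983, -0.075, 0.1648]
position: [0.4003, -0.0758, 0.1596]
contact_force: [0.2, -0.0, -1.4]
pos [ 0.4003 -0.0758  0.1596] psi 0.386 -> tool d [ 0.0739 -0.0006  0.0007] turn -0.001 | t 29.33 q6 0.83
```

```bash
python3 steer.py '[[[0.008, -0.0006, 0], 0], [[0.012, 0, 0], 0], [[0.014, 0, 0], 0], [[0.014, 0, 0], 0], [[0.012, 0, 0], 0]]'|grep -E 'pos|contact';python3 steer.py '[[[0.009, 0, 0], 0], [[0.0045, 0, 0], 0], [[0, 0, 0], 0], [[0, 0, 0], 0]]'|grep -E 'pos|contact';python3 steer.py '[[[0, 0, 0.003], 0], [[0, 0, 0.003], 0], [[0, 0, 0.003], 0], [[0, 0, 0.002], 0], [[0, 0, 0], 0]]'|grep -E 'pos|contact';python3 -c "from h import *;to(.4686,-.0474,.146,.387)"
```

```text
position: [0.4578, -0.0518, 0.1599]
contact_force: [0.2, -0.2, -0.9]
position: [0.4675, -0.0471, 0.159]
contact_force: [-0.4, 0.3, -1.3]
position: [0.467, -0.0474, 0.1477]
contact_force: [-0.2, -0.1, -0.9]
pos [ 0.467  -0.0474  0.1477] psi 0.386 -> tool d [0.0014 0.0006 0.0017] turn -0.001 | t 30.5 q6 0.94
```

```bash
python3 steer.py '[[[0, 0, 0.001], 0], [[0, 0, 0.001], 0], [[0, 0, 0], 0], [[0, 0, 0], 0]]'|grep -E 'pos|contact';python3 -c "from h import *;to(.4686,-.0474,.146,.387)"
```

```text
position: [0.4677, -0.0473, 0.1463]
contact_force: [0.2, -0.4, -1.3]
pos [ 0.4677 -0.0473  0.1463] psi 0.387 -> tool d [0.0008 0.0004 0.0003] turn -0.0 | t 30.83 q6 0.94
```

```bash
python3 steer.py '[[[0, 0, 0.0007], 0], [[0, 0, 0.0007], 0], [[0, 0, 0], 0], [[0, 0, 0], 0]]'|grep -E 'pos|contact';python3 steer.py '[[[0, 0, 0.0007], 0], [[0, 0, 0], 0], [[0, 0, 0], 0]]'|grep -E 'pos|contact'
```

```text
position: [0.4679, -0.0473, 0.1453]
contact_force: [-1.3, 0.8, 4.4]
position: [0.4679, -0.0474, 0.1453]
contact_force: [-3.0, -0.0, 9.5]
```

The flange is resting on the prongs. Open gently to clear the handle and rise.

```bash
python3 steer.py '[[[0, 0, -0.001], 0], [[0, 0, 0], 0], [[0, 0, 0], 0]]' - 20|grep -E 'pos|contact';python3 steer.py '[[[0, 0, 0], 0], [[0, 0, 0], 0], [[0, 0, 0], 0], [[0, 0, 0], 0], [[0, 0, 0], 0]]' .05|grep -E 'pos|contact|wid';python3 steer.py '[[[0, 0, -0.01], 0], [[0, 0, -0.025], 0], [[0, 0, -0.035], 0], [[0, 0, -0.035], 0], [[0, 0, -0.02], 0]]'|grep -E 'pos|contact';python3 steer.py '[[[-0.03, 0, 0], 0], [[-0.03, 0, 0], 0], [[-0.02, 0, 0], 0], [[0, 0, 0], 0], [[0, 0, 0], 0]]'|grep -E 'pos|contact'
python3 - <<'E'
from h import *
s,d=wrist();t=imaging.get_image("top")
a=cv2.resize(d["img"][:300,:],(560,300));b=cv2.resize(t["img"][165:275,185:385],(545,300))
cv2.imwrite("pics/end.png",cv2.resize(np.vstack([a,np.pad(b,((0,0),(0,15),(0,0)))]),(560,600))[...,::-1]);print(s["clock"])
E
```

```text
position: [0.4679, -0.0474, 0.1454]
contact_force: [-0.9, 0.9, 2.9]
position: [0.4677, -0.0473, 0.145]
contact_force: [0.8, -0.5, -0.1]
width: 0.0501
position: [0.469, -0.0476, 0.2737]
contact_force: [0.9, -1.0, 0.1]
position: [0.3932, -0.0776, 0.2705]
contact_force: [0.4, -0.1, 0.2]
32.9167
```

View pics/end.png

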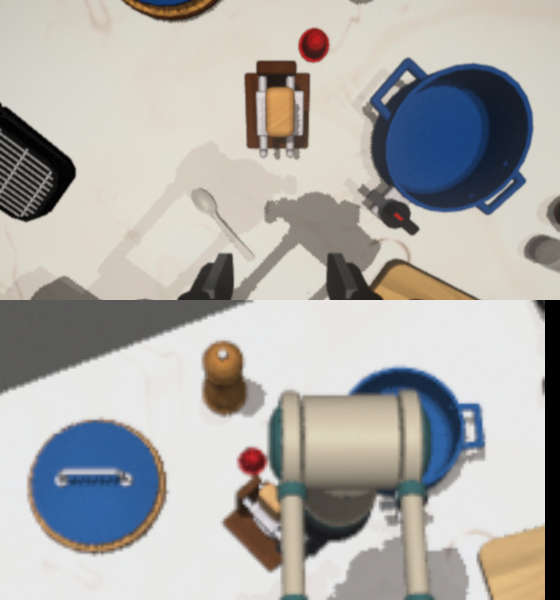

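The lifter hangs squarely in the rack (278,110), the lid is centred on the trivet (97,485 in the lower half), the latch is open, and the mill and pod are undisturbed.

```bash
python3 -c "from rig import manip, imaging;print(manip.sign_off())"
```

```text
the job is handed in; nothing more can be done
None
```

The job is handed in at about 33 s of the 72 s allowed: the latch is at its open stop, the lid is centred on the trivet to within about 2 mm, the lifter is back on its rack, and the mill and pod stand where they were.

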